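# Fit the fourth leg of the upturned footstool

## Robot

A 6-joint arm with a two-finger parallel gripper is mounted at the origin on the work surface. World frame = base frame: x ahead of the robot, y to its left, z up, the work surface at z = 0. Lengths are in m, angles in rad, forces in N, time in s.
With the tool pointing down it reaches from about 0.2 to 0.875 m from the base axis. Payload 3.4 kg.
Tool frame: the origin (TCP) lies between the finger pads; the fingertips stand 8 mm ahead of it and the grasp point (between the pads) lies 11 mm behind it; z points along the fingers, y is the line along which they close (so a half turn about z gives the same grasp; the last joint's range is limited). The gripper opens to 94 mm and grips with 3 to 60 N. Pads are 16 mm wide; open, the fingers measure 119 mm over their backs; the gripper's body (75 mm by 177 mm) begins 78 mm behind the grasp point.
Start: joints at [-1.465, 0.276, 1.505, -0, 1.361, -0.121], TCP at [0.129, -0.56, 0.213] pointing down, gripper open.
Joint ranges: [-2.89, 2.89], [-0.75, 2.08], [0.22, 2.7], [-1.18, 4.32], [0.11, 2.71], [-2.7, 2.7]. Speed limits (rad/s): [2.57, 2.57, 3.14, 3.14, 3.14, 3.14].

## Interface

Orientations are given as a unit quaternion [w, x, y, z].
In Python, from rig import bot gives the robot as it stands.
- The arm moves only by the shell command python3 -m creep 'ROWS'. ROWS is JSON, a list of rows, each a list of 3 entries, a list of its own where there are three numbers: the turn, a rotation vector about the tool's x, y, z in rad, then the shift along the tool's x, y, z in mm, then the finger opening in mm, from 0 to 94. A call has exactly 5 rows; each row shifts and turns the commanded pose from where the row before left it, along the tool's axes as they then stand; what a row does not reach is not made up. A row lasts 1/12 s, in which the tool goes at most 41.7 mm and 7.16 degrees, less where a joint would pass 70% of its speed; a pose out of reach is approached as far as the arm can. A call is refused whole if a number of a shift passes 41.7 or a number of a turn 0.125, either way. A call with a gripper value outside its range is refused whole. The fingers move at their own pace and stop on an object; the grip force is fixed at half the most. Time passes only in rows, so rows that do not move let the fingers close, or fill a call up. It gives the time, the measured TCP pose, the force, the opening and the grip force at its end, in the units of the state.
- bot.state(): the state, without advancing time (a new reading comes with each control period).
- bot.camera(name): name is "scene" or "top" or "wrist"; returns (picture, depth): 420x560x3 uint8, red, green, blue; 420x560 float32, m along the optical axis (not along the pixel's ray), 0 where there is no reading.
- bot.camera_params(name): a dict with "fx", "fy", "cx", "cy" (pixels), "view" (4x4, takes a point from world to camera coordinates); the wrist camera has in their place "mount" (4x4, takes a point from camera to tool coordinates, whose origin is the TCP and whose axes are the flange's). Camera axes: x right, y down, z forward; pixel columns grow to the right and rows downward; lengths in m; the calibration is good to about 2 mm. The wrist camera is an equidistant fisheye: a pixel r from the principal point sees the ray r / f radians off the axis. A picture is of the moment at which its call begins: read the wrist's pose just before it. camera_params takes no time and is no camera call.
- bot.close_job(): hands the job in; it is judged then, once.
Trained networks look in the newest picture that a camera, given by its name, has taken for a name from the list of things; names that differ only in an ending like _2 or _b are one class to them, and where a whole thing is asked for, a point or a joint stands for the part that bears it (a point fixed in the world has none). Each returns a list of dicts, best first, with "confidence" (0 to 1); they miss things now and then, are a little off and sometimes report something else, mostly with a low value. They report only what shows in the picture. A call takes as long as a camera call. They do not tell look-alikes from the thing itself.
- bot.spot_in(camera, query): "position" ([column, row] in pixels, amid what is visible of it).
- bot.trace(camera, query): "mask" (420x560 bool, what is visible of it) and "position" ([column, row] in pixels, amid what is visible of it).
The state is a dict: "clock": time; "joint_pos": joint angles; "qd": joint speeds; "effort": joint torques, N m; "eef_pos": TCP position; "ee_rot": TCP orientation; "ft_force": force on the tool from outside, world axes, zero at the start; "torque": the same for the moment, N m; "grip_width": finger opening in m; "finger_force": force on a finger pad.
Only numpy, scipy, OpenCV 4.12 (cv2) and the standard library are available. Lean on these libraries where they do the work, as an engineer would, in place of code of your own. Each camera call takes 0.05 s, during which the arm holds its last target. There are 200 camera calls.

## Task

A bare footstool frame lies upside down with three legs fitted and one corner open. From the drying board take the spare leg that matches the three fitted ones and fit it in the open corner. That corner's worn bore was plugged and bored again a little off centre, and the fit is close, so go in as a joiner does: lean the leg 10 to 20 degrees, dip the low edge of its tenon a few millimetres into the mouth, straighten it by feel and slide it gently home, upright with its collar down on the block, then let go; never press it or let it knock home with more than about 40 newtons, and leave everything else where it is.

Things in the scene. Friction and masses are not known exactly. Their poses are not given: they have to be found in the camera images.
- leg: The spare turned leg to fit, pale wood, 100 g: straight round shank 32 mm across with a collar 38 mm across and 8 mm thick at its lower end; below the collar a tenon 24 mm across and 30 mm long, its end chamfered 1.5 mm. Origin: centre of the shoulder (underside of the collar); z runs up the leg, whose top is at z = 96 mm. It stands upright in one of the board's three holes.
- leg_tip (a point): Centre of the tenon's end, on the leg's axis 30 mm below its shoulder; z runs up the leg.
- stool: The upturned footstool frame, fixed on its assembly board (390 x 310 mm). Origin: centre of that board's underside on the bench; z up, x along the long side (rails 330 x 250 mm, tops at z = 84.5 mm). Three legs like the spare one stand at (117, 77), (117, -77), (-117, -77) mm to z = 181 mm; the open corner block (60 x 60 mm, face at z = 85 mm) is at (-117, 77).
- socket (a point): Centre of the round wooden plug (44 mm) flush in the open block's face; axes as the stool's. The new bore in it is vertical but its centre lies 4.5 mm off this point, in a direction not given: see it or feel for it. Bore 25 mm across, 36 mm deep, sharp mouth ringed in white nylon; from about 15 mm down three springy ribs rub on the tenon, so it takes 3 to 6 N more to slide.
- rack: The drying board, fixed: 90 x 270 mm, top at z = 46 mm, three loose holes 28 mm across at y = -85, 0, +85 mm. Origin: centre of its underside; y runs along the row. The leg and two others stand in the holes by their tenons, shoulders on the top, in any order.
- cone_leg: Another maker's leg on the drying board, a plain cone 42 mm across at the shoulder and 135 mm tall: not wanted. Origin at its shoulder.
- bun_foot: A round bun foot on the drying board, 60 mm across and 48 mm tall: not wanted. Origin at its shoulder.
- sander: Cork sanding block 100 x 55 x 30 mm lying inside the frame; origin under its centre.
- brush: Flat brush lying behind the drying board, between it and the bottle. To be left.
- wax_tin: Low round tin, 84 mm across, 45 mm tall, beyond the board. To be left.
- glue: White glue bottle, 60 mm across, 170 mm tall, beyond the board. To be left.
- checker: Dark draughtsman, a disc 36 mm across and 9 mm thick, lying before the drying board. To be left.
Things that resemble listed ones, but are neither listed nor needed, are in the scene too. What is shaped like the leg but blue or green is not meant.

How it is judged:
By the outcome, as a careful person would: the job done as asked, in the order asked, and still so for the second after the job is handed in, with the robot touching nothing.
It also fails if it takes over 59 s, if anything falls off the work surface, if the arm or the gripper's body presses on something with over 40 N, if the wrist force passes 120 N, or if a joint passes its speed limit or range.

## Working session

There is one attempt and no reset: what is moved stays moved. The work goes in short steps, Python scripts to look and compute and a shell command to move; the robot and the scene stay as the last step left them, time stands still between calls to the robot, and variables do not carry over. Pictures are saved under pics/ and viewed, at most 10 in all, crops included, and the job is handed in when it is done.

```bash
mkdir -p pics; ls
cat > h.py <<'E'
import numpy as np,cv2
from rig import bot
from scipy.spatial.transform import Rotation as R
def rot(q): return R.from_quat([q[1],q[2],q[3],q[0]])
def w(cam,u,v,d=None,z=None):
    p=bot.camera_params(cam);V=np.array(p['view']);Rm=V[:3,:3];c=-Rm.T@V[:3,3]
    r=Rm.T@np.array([(u-p['cx'])/p['fx'],(v-p['cy'])/p['fy'],1])
    return c+r*(d if d is not None else (z-c[2])/r[2])
def cloud(cam,depth):
    p=bot.camera_params(cam);V=np.array(p['view'])
    v,u=np.mgrid[:420,:560];P=np.stack([(u-p['cx'])/p['fx']*depth,(v-p['cy'])/p['fy']*depth,depth],-1)
    return (P-V[:3,3])@V[:3,:3]
E
python3 - <<'E'
from h import *
for c in ['scene','top']:
    im,d=bot.camera(c);np.save(c+'_d.npy',d);cv2.imwrite(f'pics/{c}0.png',im[:,:,::-1])
    for q in ['leg','stool','rack','cone_leg','bun_foot','socket','checker']:
        for r in bot.spot_in(c,q)[:4]:
            u,v=r['position'];dd=d[int(v),int(u)]
            print(c,q,round(r['confidence'],2),np.round(r['position']),np.round(w(c,u,v,d=dd),3) if dd>0 else None)
print(bot.state())
E
```

```text
pics
scene leg 0.9 [370. 140.] [0.396 0.48  0.102]
scene leg 0.79 [354. 163.] [0.471 0.387 0.122]
scene leg 0.51 [338. 141.] [0.359 0.391 0.097]
scene stool 0.72 [218. 296.] [ 0.676 -0.106  0.03 ]
scene rack 0.86 [322. 194.] [0.489 0.281 0.048]
scene cone_leg 0.78 [301. 186.] [0.489 0.211 0.122]
scene cone_leg 0.3 [321. 194.] [0.49  0.275 0.052]
scene bun_foot 0.7 [326. 182.] [0.481 0.294 0.089]
scene socket 0.79 [213. 297.] [ 0.685 -0.12   0.059]
scene socket 0.15 [246. 208.] [0.424 0.063 0.008]
scene checker 0.48 [246. 206.] [0.415 0.065 0.005]
scene checker 0.38 [214. 297.] [ 0.689 -0.119  0.063]
top leg 0.73 [102. 287.] [0.383 0.477 0.124]
top leg 0.72 [150. 310.] [0.345 0.384 0.11 ]
top leg 0.66 [156. 254.] [0.451 0.377 0.141]
top stool 0.46 [290. 135.] [0.756 0.137 0.046]
top rack 0.63 [214. 265.] [0.448 0.281 0.043]
top cone_leg 0.65 [243. 250.] [0.468 0.211 0.171]
top bun_foot 0.75 [202. 252.] [0.468 0.299 0.093]
top socket 0.57 [395. 200.] [ 0.624 -0.108  0.03 ]
top checker 0.57 [312. 288.] [0.417 0.066 0.008]
{'clock': 0.8, 'joint_pos': array([-1.46499122e+00,  2.75895973e-01,  1.50489997e+00, -4.26576986e-06,
        1.36069629e+00, -1.20989883e-01]), 'qd': array([ 8.15868155e-04, -1.95587127e-03, -4.27014771e-04,  7.18389268e-05,
        3.86433748e-04,  6.29282840e-04]), 'effort': array([ 5.92141078e-04, -4.04404056e+01, -2.37483376e+01,  7.03301886e-02,
        2.43934983e-02, -7.80323177e-06]), 'eef_pos': array([ 0.12929467, -0.56031114,  0.21349532]), 'ee_rot': array([ 5.01936999e-05,  9.93577339e-01,  1.13155062e-01, -2.46716278e-06]), 'ft_force': array([-0.47697341, -0.60865884, -0.48847893]), 'torque': array([0.01902372, 0.00302048, 0.01294167]), 'finger_force': 0.0, 'grip_width': 0.09413069752371621}
```

```bash
python3 -c "
import cv2
a=cv2.imread('pics/top0.png');cv2.imwrite('pics/top0b.png',cv2.resize(a,(800,600),interpolation=3))
a=cv2.imread('pics/scene0.png');cv2.imwrite('pics/scene0b.png',cv2.resize(a,(800,600),interpolation=3))"
```

```text
(no output)
```

View pics/top0b.png

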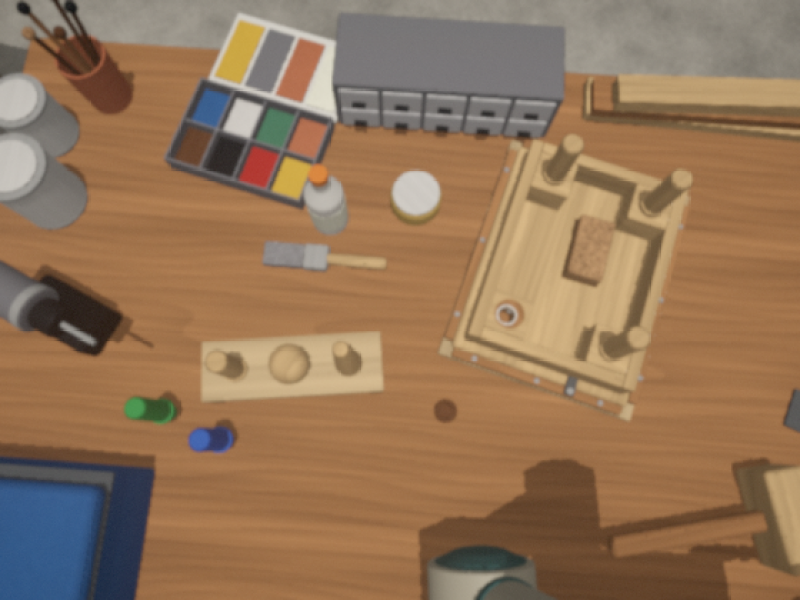

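View pics/scene0b.png

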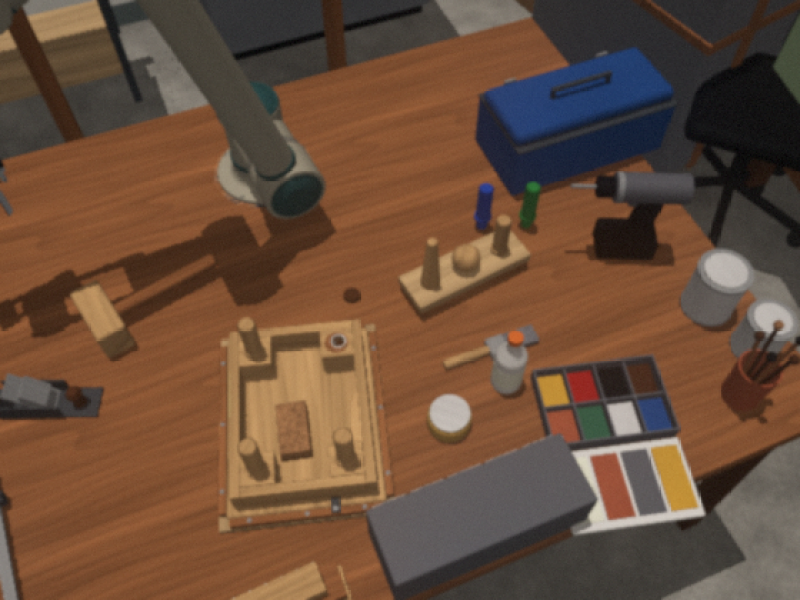

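The top view shows the rack with three items: pale leg (222,362), bun (288,363) and cone (347,355). The blue one at (212,438) and the green one at (150,408) stand on the bench. The open corner's ring is at (508,314). The straight shank with a collar at (222,362), which is (502,235) in the scene view, fits the description. I'll confirm that in a crop and measure.

Run:
```python
from h import *
D={c:np.load(c+'_d.npy') for c in('scene','top')}
C={c:cloud(c,D[c]) for c in D}
for c in C: C[c][D[c]<=0]=np.nan
P=np.concatenate([C[c].reshape(-1,3) for c in C])
def cl(x,y,r,z0,z1):
    m=(np.hypot(P[:,0]-x,P[:,1]-y)<r)&(P[:,2]>z0)&(P[:,2]<z1);return P[m]
from scipy.optimize import least_squares
def cyl(x,y,r,z0,z1,rad):
    Q=cl(x,y,r,z0,z1)
    if len(Q)<8:return len(Q)
    s=least_squares(lambda p:np.hypot(Q[:,0]-p[0],Q[:,1]-p[1])-rad,Q[:,:2].mean(0),loss='soft_l1',f_scale=.002)
    return len(Q),np.round(s.x,4)
print('leg shank',cyl(.46,.378,.04,.065,.132,.016))
for z0 in (.135,): Q=cl(.46,.378,.04,z0,.15);print('legtop',len(Q),np.median(Q,0).round(4))
for c in C:
    m=(C[c][...,2]>.165)&(C[c][...,2]<.2)&(C[c][...,0]>.5)&(C[c][...,1]<.1)
    n,l,s,ce=cv2.connectedComponentsWithStats(m.astype(np.uint8))
    for i in range(1,n):
        if s[i,4]>12:
            q=C[c][l==i];t=q[q[:,2]>.176];print(c,s[i,4],ce[i].round(),q.mean(0).round(3),len(t),t.mean(0).round(4), cyl(*q.mean(0)[:2],.04,.1,.172,.016))
a=cv2.imread('pics/top0.png')[235:295,130:280];b=cv2.imread('pics/scene0.png')[135:225,270:405]
cv2.imwrite('pics/crop1.png',np.vstack([cv2.resize(a,(600,240),interpolation=2),cv2.resize(b,(600,360),interpolation=2)]))
# bright ring in top
im=cv2.imread('pics/top0.png');print('ring z.085',w('top',355.5,220,z=.085),'scene',w('scene',236,239.5,z=.085))
for c in('scene','top'):print(c,np.linalg.inv(bot.camera_params(c)['view'])[:3,3])
```

```text
leg shank (310, array([0.4529, 0.3884]))
legtop 303 [0.4541 0.3856 0.1415]
scene 136 [172. 228.] [ 0.522 -0.161  0.179] 113 [ 0.5205 -0.1615  0.1811] (432, array([ 0.5187, -0.1609]))
scene 170 [239. 306.] [ 0.788 -0.076  0.179] 134 [ 0.7859 -0.076   0.1812] (449, array([ 0.7859, -0.0748]))
scene 171 [173. 313.] [ 0.747 -0.223  0.18 ] 140 [ 0.745  -0.2238  0.1815] (499, array([ 0.7446, -0.2233]))
top 237 [400. 102.] [ 0.783 -0.073  0.178] 185 [ 0.7848 -0.0734  0.1799] (449, array([ 0.7859, -0.0748]))
top 256 [475. 126.] [ 0.742 -0.219  0.177] 189 [ 0.744  -0.2211  0.1796] (499, array([ 0.7446, -0.2233]))
top 277 [445. 237.] [ 0.519 -0.157  0.178] 225 [ 0.5196 -0.1589  0.1798] (432, array([ 0.5187, -0.1609]))
ring z.085 [ 0.55894688 -0.0102798   0.085     ] scene [ 0.56101529 -0.01050926  0.085     ]
scene [ 1.29491337 -0.17458721  1.33882697]
top [0.36890313 0.14242695 0.90652245]
```

View pics/crop1.png

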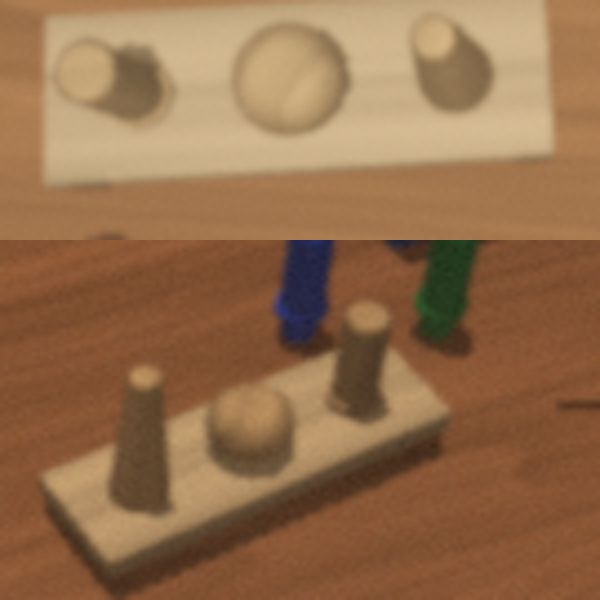

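In the crop, the left piece with its top at (85,72) has a straight shank and a collar. It shows again at (365,360), and it is the leg wanted. The cone at (145,435) and the bun at (290,78) are ruled out. I'll turn the wrist and go over the open corner to look at the bore.

```bash
python3 -m creep '[[[0,0,-0.125],[0,0,-10],94],[[0,0,-0.125],[0,0,-10],94],[[0,0,-0.125],[0,0,-10],94],[[0,0,-0.125],[0,0,-10],94],[[0,0,-0.125],[0,0,-10],94]]'
python3 -m creep '[[[0,0,-0.125],[0,0,-10],94],[[0,0,-0.125],[0,0,-10],94],[[0,0,-0.125],[0,0,-10],94],[[0,0,-0.125],[0,0,0],94],[[0,0,-0.125],[0,0,0],94]]'
python3 -m creep '[[[0,0,-0.125],[0,0,0],94],[[0,0,0],[25,20,0],94],[[0,0,0],[30,25,0],94],[[0,0,0],[30,25,0],94],[[0,0,0],[30,25,0],94]]'
python3 -m creep '[[[0,0,0],[30,25,0],94],[[0,0,0],[30,25,0],94],[[0,0,0],[30,25,0],94],[[0,0,0],[30,25,0],94],[[0,0,0],[30,25,0],94]]'
python3 - <<'E'
from h import *
p=bot.camera_params('wrist');print(p)
E
```

```text
clock: 1.22
eef_pos: [0.1293, -0.5603, 0.264]
ee_rot: [0.0, 0.909, 0.416, 0.0]
ft_force: [0.9, -0.9, -0.3]
grip_width: 0.0939
finger_force: 0.0
clock: 1.63
eef_pos: [0.1293, -0.5607, 0.2944]
ee_rot: [0.001, 0.737, 0.675, -0.001]
ft_force: [0.1, 0.6, -0.3]
grip_width: 0.0942
finger_force: 0.0
clock: 2.05
eef_pos: [0.2212, -0.4412, 0.2933]
ee_rot: [0.0, 0.697, 0.718, 0.0]
ft_force: [0.6, -0.2, 0.5]
grip_width: 0.0943
finger_force: 0.0
clock: 2.47
eef_pos: [0.3417, -0.2869, 0.2938]
ee_rot: [0.0, 0.696, 0.718, -0.0]
ft_force: [0.5, 0.4, 0.8]
grip_width: 0.0942
finger_force: 0.0
{'fx': 325.19226210127806, 'fy': 325.19226210127806, 'cx': 285.52723162685544, 'cy': 210.27531426857325, 'mount': array([[-5.34241461e-04, -9.74022893e-01, -2.26448933e-01,
         6.54685624e-02],
       [ 9.99999854e-01, -5.02929841e-04, -1.95965616e-04,
         3.48795656e-04],
       [ 7.69870706e-05, -2.26449004e-01,  9.74023019e-01,
        -1.71612068e-01],
       [ 0.00000000e+00,  0.00000000e+00,  0.00000000e+00,
         1.00000000e+00]])}
```

```bash
python3 -m creep '[[[0,0,0],[30,22,3],94],[[0,0,0],[30,22,3],94],[[0,0,0],[30,22,3],94],[[0,0,0],[30,22,3],94],[[0,0,0],[30,22,3],94]]' >/dev/null
python3 -m creep '[[[0,0,0],[30,22,3],94],[[0,0,0],[30,22,3],94],[[0,0,0],[30,22,3],94],[[0,0,0],[28,22,3],94],[[0,0,0],[22,18,3],94]]'
python3 -m creep '[[[0,0,0],[0,0,0],94],[[0,0,0],[0,0,0],94],[[0,0,0],[0,0,0],94],[[0,0,0],[0,0,0],94],[[0,0,0],[0,0,0],94]]'
cat >> h.py <<'E'
def wray(u,v,s):
    p=bot.camera_params('wrist');M=np.array(p['mount'])
    a=np.array([(u-p['cx'])/p['fx'],(v-p['cy'])/p['fy']]);th=np.hypot(*a)
    r=np.append(a/th*np.sin(th) if th>1e-9 else a,np.cos(th))
    Rt=rot(s['ee_rot']).as_matrix()
    return Rt@M[:3,3]+np.array(s['eef_pos']),Rt@M[:3,:3]@r
def wz(u,v,s,z):
    o,r=wray(u,v,s);return o+r*(z-o[2])/r[2]
def wproj(P,s):
    p=bot.camera_params('wrist');M=np.array(p['mount'])
    t=rot(s['ee_rot']).as_matrix().T@(np.array(P)-np.array(s['eef_pos']));c=M[:3,:3].T@(t-M[:3,3])
    th=np.arctan2(np.hypot(c[0],c[1]),c[2]);n=c[:2]/np.hypot(c[0],c[1]);return p['fx']*th*n+[p['cx'],p['cy']]
E
python3 - <<'E'
from h import *
s=bot.state();im,d=bot.camera('wrist');print(s['eef_pos'],s['ee_rot'])
import pickle;pickle.dump((s,im,d),open('w1.pkl','wb'))
for r in bot.spot_in('wrist','socket'):print(r,wz(*r['position'],s,.085))
u,v=wproj([.559,-.0115,.085],s);print(u,v)
cv2.imwrite('pics/w1.png',cv2.resize(im[:,:,::-1],(800,600),interpolation=3))
E
```

```text
clock: 3.3
eef_pos: [0.549, 0.0105, 0.2633]
ee_rot: [0.0, 0.695, 0.719, 0.0]
ft_force: [-0.2, -0.2, 0.2]
grip_width: 0.0942
finger_force: 0.0
clock: 3.72
eef_pos: [0.5473, 0.0068, 0.2639]
ee_rot: [0.0, 0.697, 0.717, -0.0]
ft_force: [-0.3, -0.6, 0.0]
grip_width: 0.0941
finger_force: 0.0
[0.54731278 0.00680632 0.26387129] [ 3.10036446e-04  6.96657510e-01  7.17403801e-01 -5.62325984e-05]
{'position': [324.1, 233.0], 'confidence': 0.6} [ 0.59254026 -0.03443831  0.085     ]
{'position': [366.2, 30.9], 'confidence': 0.45} [0.63119964 0.19628829 0.085     ]
{'position': [420.2, 8.8], 'confidence': 0.41} [0.69768502 0.23559279 0.085     ]
{'position': [239.3, 34.3], 'confidence': 0.25} [0.49232706 0.18529727 0.085     ]
295.2738085460751 212.49348234183344
```

View pics/w1.png

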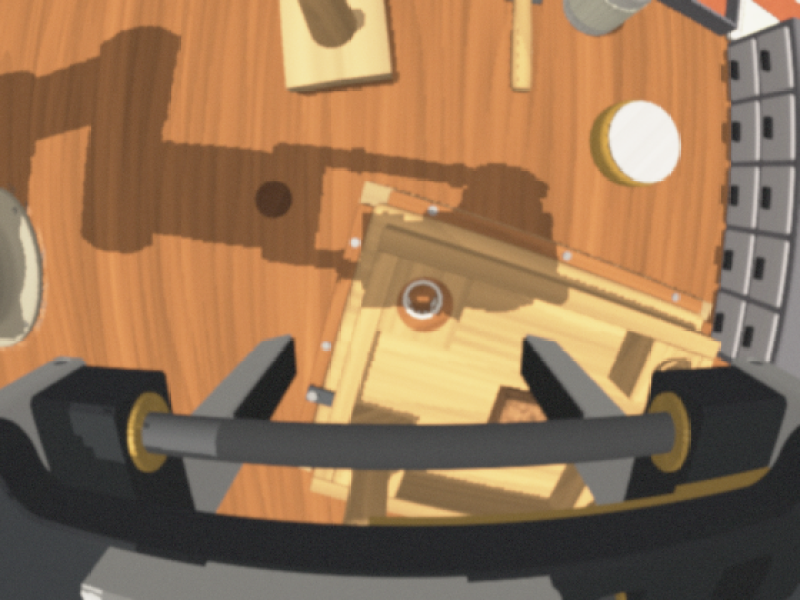

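The wrist view shows the nylon ring at (422,299) and the brown plug centred slightly below and to the right of it, at about (426,304). Next I'll fit both numerically.

```bash
cat > ring.py <<'E'
from h import *
def ring(im,c,z=.085,s=None):
    # rectify a 60 mm patch on plane z at 0.25 mm/px, then find ring & plug
    n=240;k=.00025
    g=np.array([[wproj([c[0]+(i-n/2)*k,c[1]+(j-n/2)*k,z],s) for i in range(n)] for j in range(n)],np.float32)
    return cv2.remap(im,g[...,0],g[...,1],cv2.INTER_CUBIC)
E
python3 - <<'E'
from ring import *
import pickle
s,im,d=pickle.load(open('w1.pkl','rb'))
c=wz(295.6,209.5,s,.085);print(c)
P=ring(im,c,s=s)
hsv=cv2.cvtColor(P,cv2.COLOR_RGB2HSV);S=hsv[...,1].astype(int);V=hsv[...,2].astype(int)
yy,xx=np.mgrid[:240,:240];r0=np.hypot(xx-120,yy-120)
m=((S<80)&(r0<80)).astype(np.uint8)
n,l,st,ce=cv2.connectedComponentsWithStats(m);i=1+st[1:,4].argmax();m=(l==i)
ct=max(cv2.findContours(m.astype(np.uint8),0,1)[0],key=cv2.contourArea)
(x,y),R1=cv2.minEnclosingCircle(ct);e=cv2.fitEllipse(ct);print('ring',(x,y),R1*.25,e)
print('ring world',c[0]+(e[0][0]-120)*.00025,c[1]+(e[0][1]-120)*.00025)
big=cv2.resize(P[::-1,:,::-1],(580,580),interpolation=2);cv2.imwrite('pics/rect1.png',big)
E
```

```text
[ 0.55923953 -0.0080859   0.085     ]Traceback (most recent call last):
  File "<stdin>", line 5, in <module>
  File "ring.py", line 5, in ring
    g=np.array([[wproj([c[0]+(i-n/2)*k,c[1]+(j-n/2)*k,z],s) for i in range(n)] for j in range(n)],np.float32)
                 ~~~~~^^^^^^^^^^^^^^^^^^^^^^^^^^^^^^^^^^^^^
  File "h.py", line 22, in wproj
    p=bot.camera_params('wrist');M=np.array(p['mount'])
ValueError: time passes only in moves, steps and waits
```

Too many parameter calls, so I'll cache them.

```bash
python3 - <<'E'
t=open('h.py').read()
t=t.replace("bot.camera_params('wrist')","cp('wrist')").replace("bot.camera_params(cam)","cp(cam)")
t=t.replace("def rot(q)","import functools\n@functools.lru_cache\ndef cp(c): return bot.camera_params(c)\ndef rot(q)")
open('h.py','w').write(t)
E
cat > fit.py <<'E'
from ring import *
import pickle
def fit(f,c,png=None):
    s,im,d=pickle.load(open(f,'rb'))
    P=ring(im,c,s=s)
    hsv=cv2.cvtColor(P,cv2.COLOR_RGB2HSV);S=hsv[...,1].astype(int)
    yy,xx=np.mgrid[:240,:240];r0=np.hypot(xx-120,yy-120)
    m=((S<80)&(r0<80)).astype(np.uint8)
    n,l,st,ce=cv2.connectedComponentsWithStats(m);i=1+st[1:,4].argmax();m=(l==i)
    ct=max(cv2.findContours(m.astype(np.uint8),0,1)[0],key=cv2.contourArea)
    e=cv2.fitEllipse(ct);print('ring',np.round(e[0],1),np.round(np.array(e[1])*.25,1))
    print('ring world',c[0]+(e[0][0]-120)*.00025,c[1]+(e[0][1]-120)*.00025)
    if png:cv2.imwrite(png,cv2.resize(P[::-1,:,::-1],(580,580),interpolation=2))
E
python3 - <<'E'
from fit import *
fit('w1.pkl',np.array([.5592,-.0081]),'pics/rect1.png')
E
```

```text
ring [119.3 120.7] [30.7 31.2]
ring world 0.5590202667236328 -0.007930636978149413
```

View pics/rect1.png

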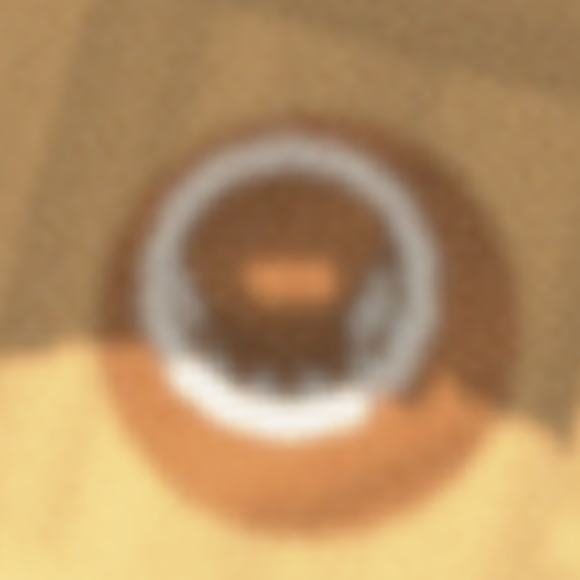

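Ring centre is at (290,287) and plug centre about (308,326) in the rectified patch. That puts the bore about (-1.9, +4.0) mm off the plug, 4.4 mm in all as expected, and in the world at about (0.559,-0.008). Now the leg.

```bash
python3 -m creep '[[[0,0,0],[38,-8,0],94],[[0,0,0],[39,-8,0],94],[[0,0,0],[39,-9,0],94],[[0,0,0],[39,-9,0],94],[[0,0,0],[39,-9,0],94]]' >/dev/null
python3 -m creep '[[[0,0,0],[39,-8,0],94],[[0,0,0],[39,-8,0],94],[[0,0,0],[39,-8,0],94],[[0,0,0],[39,-8,0],94],[[0,0,0],[32,-8,0],94]]' >/dev/null
python3 -m creep '[[[0,0,0],[0,0,0],94],[[0,0,0],[0,0,0],94],[[0,0,0],[0,0,0],94],[[0,0,0],[0,0,0],94],[[0,0,0],[0,0,0],94]]'
python3 - <<'E'
from h import *
s=bot.state();im,d=bot.camera('wrist')
import pickle;pickle.dump((s,im,d),open('w2.pkl','wb'))
for r in bot.trace('wrist','leg'):
    m=r['mask'];u,v=r['position'];print(r['confidence'],u,v,wz(u,v,s,.142),m.sum())
print('expect',wproj([.453,.386,.142],s),wproj([.453,.386,.046],s))
cv2.imwrite('pics/w2.png',cv2.resize(im[:,:,::-1],(800,600),interpolation=3))
E
```

```text
clock: 5.07
eef_pos: [0.4537, 0.3856, 0.2637]
ee_rot: [0.0, 0.697, 0.717, -0.0]
ft_force: [0.1, 0.4, 1.0]
grip_width: 0.0939
finger_force: 0.0
0.96 287.1 198.6 [0.45526759 0.39392675 0.142     ] 1291
0.88 222.6 95.0 [0.39444557 0.48787937 0.142     ] 1319
0.67 191.1 183.0 [0.36502274 0.40659359 0.142     ] 1415
expect [284.39495735 206.95125587] [284.64470234 189.78739376]
```

View pics/w2.png

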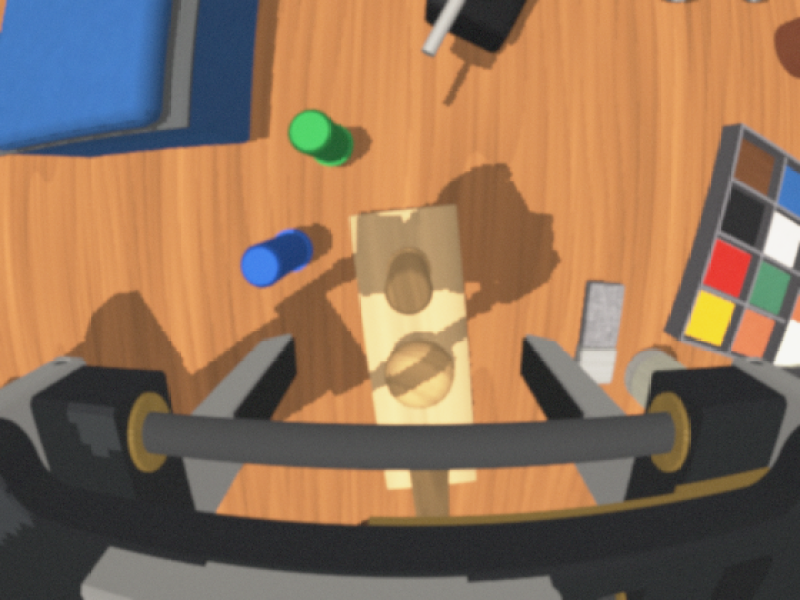

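The leg top shows at (409,292), native (286,204), at about (0.455,0.3885). The bun is at (418,372), blue at (262,265) and green at (313,132). The approach is clear, so I'll descend and grip at mid-shank.

```bash
python3 -m creep '[[[0,0,0],[2,1,20],94],[[0,0,0],[0,0,30],94],[[0,0,0],[0,0,35],94],[[0,0,0],[0,0,35],94],[[0,0,0],[0,0,30],94]]' >/dev/null
python3 -m creep '[[[0,0,0],[0,0,15],94],[[0,0,0],[0,0,11],94],[[0,0,0],[0,0,0],94],[[0,0,0],[0,0,0],60],[[0,0,0],[0,0,0],40]]'
python3 -m creep '[[[0,0,0],[0,0,0],20],[[0,0,0],[0,0,0],20],[[0,0,0],[0,0,0],20],[[0,0,0],[0,0,0],20],[[0,0,0],[0,0,0],20]]'
python3 -m creep '[[[0,0,0],[0,0,0],20],[[0,0,0],[0,0,0],20],[[0,0,0],[0,0,0],20],[[0,0,0],[0,0,0],20],[[0,0,0],[0,0,0],20]]'
```

```text
clock: 6.0
eef_pos: [0.4552, 0.3897, 0.0889]
ee_rot: [0.0, 0.696, 0.718, 0.001]
ft_force: [-0.2, -0.7, -0.1]
grip_width: 0.0834
finger_force: 0.0
clock: 6.42
eef_pos: [0.4541, 0.3893, 0.0878]
ee_rot: [0.0, 0.696, 0.718, 0.0]
ft_force: [0.8, -0.6, 0.2]
grip_width: 0.0506
finger_force: 0.0
clock: 6.83
eef_pos: [0.4539, 0.3892, 0.0873]
ee_rot: [0.0, 0.696, 0.718, -0.0]
ft_force: [-1.0, 0.9, -0.1]
grip_width: 0.0315
finger_force: 30.0
```

Gripped: 31.5 mm, 30 N. Now lift clear of the cone and carry the leg over the corner.

```bash
python3 -m creep '[[[0,0,0],[0,0,-15],20],[[0,0,0],[0,0,-30],20],[[0,0,0],[0,0,-40],20],[[0,0,0],[0,0,-40],20],[[0,0,0],[0,0,-40],20]]'
python3 -m creep '[[[0,0,0],[-5,0,-35],20],[[0,0,0],[-20,4,0],20],[[0,0,0],[-35,8,0],20],[[0,0,0],[-35,8,0],20],[[0,0,0],[-35,8,0],20]]' >/dev/null
python3 -m creep '[[[0,0,0],[-35,8,0],20],[[0,0,0],[-35,8,0],20],[[0,0,0],[-35,8,0],20],[[0,0,0],[-35,8,0],20],[[0,0,0],[-35,8,0],20]]' >/dev/null
python3 -m creep '[[[0,0,0],[-35,8,0],20],[[0,0,0],[-35,8,5],20],[[0,0,0],[-20,8,15],20],[[0,0,0],[-5,1,20],20],[[0,0,0],[0,0,20],20]]'
python3 -m creep '[[[0,0,0],[0,0,15],20],[[0,0,0],[0,0,8],20],[[0,0,0],[0,0,0],20],[[0,0,0],[0,0,0],20],[[0,0,0],[0,0,0],20]]'
python3 - <<'E'
from h import *
import pickle
s=bot.state();im,d=bot.camera('wrist');pickle.dump((s,im,d),open('w3.pkl','wb'))
for q in('leg','leg_tip','socket'):
    for r in bot.spot_in('wrist',q)[:2]:print(q,r)
g=np.array(s['eef_pos'])
print(g,'tip exp',wproj(g+[0,0,-.071],s),'bore exp',wproj([.559,-.0079,.085],s))
cv2.imwrite('pics/w3.png',cv2.resize(im[120:300,170:410,::-1],(800,600),interpolation=2))
E
```

```text
clock: 7.25
eef_pos: [0.4535, 0.3889, 0.2536]
ee_rot: [-0.0, 0.696, 0.718, -0.001]
ft_force: [0.6, 0.4, -2.5]
grip_width: 0.0315
finger_force: 30.0
clock: 8.5
eef_pos: [0.5601, -0.0101, 0.2266]
ee_rot: [0.001, 0.697, 0.717, -0.0]
ft_force: [-0.7, 0.4, -0.2]
grip_width: 0.0319
finger_force: 30.0
clock: 8.92
eef_pos: [0.5601, -0.0076, 0.2055]
ee_rot: [0.001, 0.696, 0.718, 0.001]
ft_force: [0.6, 1.0, -0.8]
grip_width: 0.032
finger_force: 30.0
leg {'position': [284.9, 258.0], 'confidence': 0.67}
leg_tip {'position': [286.1, 258.1], 'confidence': 0.96}
socket {'position': [348.2, 215.4], 'confidence': 0.74}
[ 0.56011892 -0.00760741  0.20552945] tip exp [284.95814375 221.66174517] bore exp [283.72046315 207.89711327]
```

View pics/w3.png

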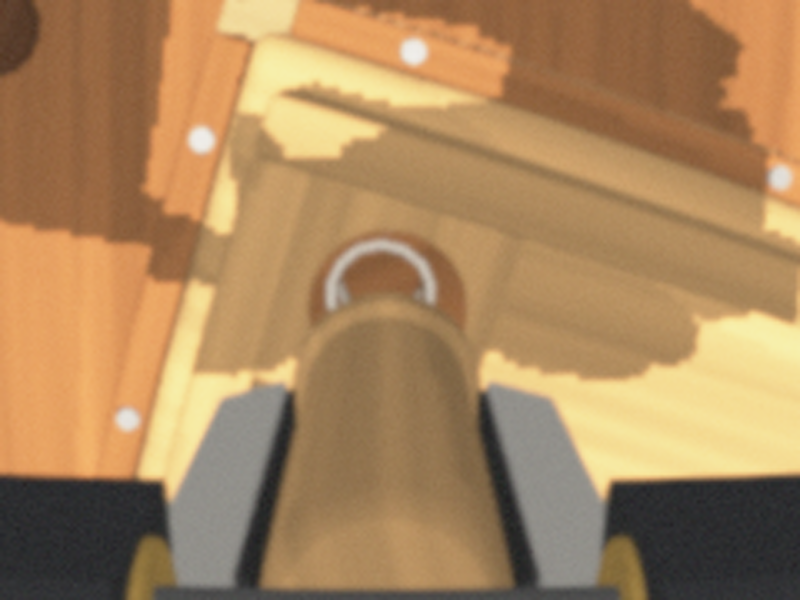

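Run:
```python
from h import *
import pickle
s,im,d=pickle.load(open('w3.pkl','rb'));g=np.array(s['eef_pos']);zs=g[2]-.0413
n=lambda a,b:(170+a*.3,120+b*.3)
p=wz(*n(388,296),s,zs);print('collar front',p,'-> centre y',p[1]-.019, 'x',p[0])
# crop's own predicted collar silhouette top for centre at g
t=np.linspace(0,2*np.pi,361)
for z in(zs,zs+.008):
    q=np.array([wproj([g[0]+.019*np.cos(a),g[1]+.019*np.sin(a),z],s) for a in t]);print('pred top/left/right crop',((q-[170,120])/.3)[[q[:,1].argmin(),q[:,0].argmin(),q[:,0].argmax()]].round(1).tolist())
print('ring top outer',wz(*n(380,240),s,.085),wz(*n(326,290),s,.085),wz(*n(437,290),s,.085))
q=np.array([wproj([.559+.0155*np.cos(a),-.0079+.0155*np.sin(a),.085],s) for a in t]);print(((q-[170,120])/.3)[[q[:,1].argmin(),q[:,0].argmin(),q[:,0].argmax()]].round(1).tolist())
print(np.degrees(rot(s['ee_rot']).as_euler('xyz')))
```

```text
collar front [0.56056285 0.0093827  0.16422945] -> centre y -0.009617296456882838 x 0.5605628481513556
pred top/left/right crop [[382.8, 286.1], [290.9, 373.7], [475.6, 374.5]]
pred top/left/right crop [[382.8, 295.0], [287.6, 385.5], [478.9, 386.2]]
ring top outer [0.55881351 0.00695409 0.085     ] [ 0.5443172  -0.00749709  0.085     ] [ 0.57497248 -0.00656507  0.085     ]
[[378.8, 237.7], [323.0, 292.3], [435.1, 292.8]]
[1.79883927e+02 2.65188902e-02 9.17981874e+01]
```

The collar front is at (388,296) and the ring centre near (381,292) in the crop. The leg sits about 2 mm toward tool -x in the grip, and upright alignment with the bore needs the TCP near (0.5587,-0.0063). I'll lean 15° and compute the pre-dip pose.

```bash
cat > go.py <<'E'
from h import *
TT=np.array([-.002,0,.071])   # tip in tool
B=np.array([.5587,-.0083])    # bore xy consistent with tip TT, set so that upright TCP=(.5587,-.0063)
def go(depth,gap,s=None):
    """low corner Q depth below mouth (m), side line gap from -x wall"""
    s=s or bot.state();Rm=rot(s['ee_rot']).as_matrix();g=np.array(s['eef_pos'])
    a=-Rm[:,2];th=np.arctan2(-a[0],a[2]);tip=g+Rm@TT
    e=np.array([np.cos(th),0,np.sin(th)])
    Q=tip+.0015*a-.012*e
    want=np.array([B[0]-.0125+gap+depth*np.tan(th),B[1],.085-depth])
    cur=np.array([Q[0],tip[1],Q[2]])
    print('lean deg',np.degrees(th),'side',np.degrees(np.arcsin(a[1])),'tip',tip.round(4),'Q-depth',.085-Q[2],'lowest',.085-(tip-.0105*e)[2],'side gap',Q[0]-(.085-Q[2])*np.tan(th)-B[0]+.0125)
    print('world',((want-cur)*1e3).round(2),'tool mm',(Rm.T@(want-cur)*1e3).round(2),'F',np.round(s['ft_force'],1))
E
python3 -m creep '[[[-0.0873,0,0],[0,0,0],20],[[-0.0873,0,0],[0,0,0],20],[[-0.0873,0,0],[0,0,0],20],[[0,0,0],[0,0,0],20],[[0,0,0],[0,0,0],20]]'
python3 -c "
from go import *
go(-.006,.001)"
```

```text
clock: 9.53
eef_pos: [0.5582, -0.0076, 0.205]
ee_rot: [0.091, 0.69, 0.712, 0.093]
ft_force: [0.0, -0.7, -1.8]
grip_width: 0.0315
finger_force: 30.0
lean deg 14.940710204658638 side -0.447136782012396 tip [ 0.5765 -0.009   0.1364] Q-depth -0.04973415347264877 lowest -0.04867163694867081 side gap 0.031632196048517566
world [-18.96   0.75 -43.73] tool mm [  1.34 -29.57  37.37] F [ 0.  -0.7 -1.8]
```

```bash
python3 -m creep '[[[0,0,0],[0.3,-8,10],20],[[0,0,0],[0.3,-8,10],20],[[0,0,0],[0.3,-8,10],20],[[0,0,0],[0.4,-5.5,7.4],20],[[0,0,0],[0,0,0],20]]' >/dev/null
python3 -m creep '[[[0,0,0],[0,0,0],20],[[0,0,0],[0,0,0],20],[[0,0,0],[0,0,0],20],[[0,0,0],[0,0,0],20],[[0,0,0],[0,0,0],20]]'
python3 - <<'E'
from go import *
s=bot.state();go(.0015,.001,s)
import pickle
im,d=bot.camera('wrist');pickle.dump((s,im,d),open('w4.pkl','wb'))
a=cv2.resize(im[140:290,190:390,::-1],(400,300),interpolation=2)
im2,d2=bot.camera('scene');b=cv2.resize(im2[205:265,200:280,::-1],(400,300),interpolation=2)
cv2.imwrite('pics/w4.png',np.hstack([a,b]))
E
```

```text
clock: 10.37
eef_pos: [0.541, -0.0071, 0.1612]
ee_rot: [0.091, 0.69, 0.712, 0.094]
ft_force: [0.2, -0.7, -1.5]
grip_width: 0.0316
finger_force: 30.0
lean deg 15.056449814336602 side -0.44370607333877166 tip [ 0.5596 -0.0085  0.0927] Q-depth -0.006017329101428853 lowest -0.004958522871001042 side gap 0.0029910479283360887
world [ 0.03  0.23 -7.52] tool mm [ 0.23 -1.92  7.27] F [ 0.2 -0.7 -1.5]
```

View pics/w4.png

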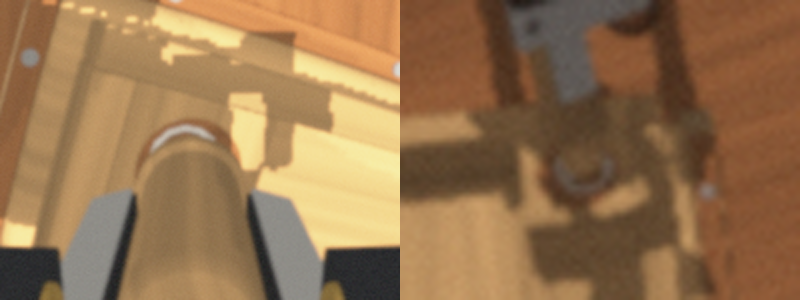

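The left half (wrist) shows the ring's far rim at (185,132) just past the leaned collar. The right half (scene) shows the tip over the ring at (585,170). That is well aligned, so dip.

```bash
python3 -m creep '[[[0,0,0],[0.2,-0.5,1.9],20],[[0,0,0],[0,-0.3,1],20],[[0,0,0],[0,-0.3,1],20],[[0,0,0],[0,-0.26,1],20],[[0,0,0],[0,0,0],20]]'
python3 -m creep '[[[0,0,0],[0,-0.26,1],20],[[0,0,0],[0,-0.26,1],20],[[0,0,0],[0,-0.26,0.8],20],[[0,0,0],[0,0,0],20],[[0,0,0],[0,0,0],20]]'
python3 -c "
from go import *
go(.003,.001)"
```

```text
clock: 10.88
eef_pos: [0.5402, -0.0068, 0.1552]
ee_rot: [0.091, 0.69, 0.712, 0.094]
ft_force: [-0.1, 0.2, -0.3]
grip_width: 0.0316
finger_force: 30.0
clock: 11.3
eef_pos: [0.5406, -0.0069, 0.1527]
ee_rot: [0.091, 0.69, 0.712, 0.094]
ft_force: [-0.5, -0.8, -1.2]
grip_width: 0.0312
finger_force: 30.0
lean deg 15.014645287996457 side -0.44344997426164257 tip [ 0.5591 -0.0084  0.0841] Q-depth 0.0025253219446745995 lowest 0.0035854691062749827 side gap 0.00021692522259668737
world [ 0.91  0.06 -0.47] tool mm [0.03 0.76 0.69] F [-0.5 -0.8 -1.2]
```

```bash
python3 -m creep '[[[0,0,0],[0,-0.1,0.8],20],[[0,0,0],[0,-0.1,0.8],20],[[0,0,0],[0,0,0],20],[[0,0,0],[0,0,0],20],[[0,0,0],[0,0,0],20]]'
python3 -m creep '[[[0,0,0],[0,-0.5,-0.1],20],[[0,0,0],[0,-0.5,-0.1],20],[[0,0,0],[0,-0.5,-0.1],20],[[0,0,0],[0,0,0],20],[[0,0,0],[0,0,0],20]]'
python3 -c "
from go import *
go(.003,.001)"
```

```text
clock: 11.72
eef_pos: [0.5409, -0.0069, 0.1511]
ee_rot: [0.091, 0.69, 0.712, 0.094]
ft_force: [0.3, -1.0, -0.8]
grip_width: 0.0313
finger_force: 30.0
clock: 12.13
eef_pos: [0.5402, -0.0071, 0.1515]
ee_rot: [0.092, 0.69, 0.712, 0.094]
ft_force: [3.9, -1.3, -2.3]
grip_width: 0.0319
finger_force: 30.0
lean deg 15.1382241798549 side -0.43073542596438713 tip [ 0.5588 -0.0085  0.083 ] Q-depth 0.00367896140530434 lowest 0.004735145593560863 side gap -0.00032533193920309886
world [1.14 0.23 0.68] tool mm [ 0.19  1.29 -0.36] F [ 3.9 -1.3 -2.3]
```

Contact is felt on the -x wall, only 0.3 mm from the estimate. Next I'll feel both sides in y.

```bash
python3 -m creep '[[[0,0,0],[0,0.5,0],20],[[0,0,0],[0.5,0,0],20],[[0,0,0],[0.5,0,0],20],[[0,0,0],[0,0,0],20],[[0,0,0],[0,0,0],20]]'
python3 -m creep '[[[0,0,0],[0.5,0,0],20],[[0,0,0],[0.5,0,0],20],[[0,0,0],[0,0,0],20],[[0,0,0],[0,0,0],20],[[0,0,0],[0,0,0],20]]'
python3 -m creep '[[[0,0,0],[-1,0,0],20],[[0,0,0],[-1,0,0],20],[[0,0,0],[-1,0,0],20],[[0,0,0],[0,0,0],20],[[0,0,0],[0,0,0],20]]'
python3 -m creep '[[[0,0,0],[-0.5,0,0],20],[[0,0,0],[-0.5,0,0],20],[[0,0,0],[0,0,0],20],[[0,0,0],[0,0,0],20],[[0,0,0],[0,0,0],20]]'
```

```text
clock: 12.55
eef_pos: [0.5403, -0.0067, 0.1515]
ee_rot: [0.092, 0.69, 0.712, 0.094]
ft_force: [3.5, -3.7, -2.2]
grip_width: 0.0315
finger_force: 30.0
clock: 12.97
eef_pos: [0.5403, -0.0064, 0.1515]
ee_rot: [0.093, 0.69, 0.712, 0.093]
ft_force: [3.8, -5.9, -2.5]
grip_width: 0.0318
finger_force: 30.0
clock: 13.38
eef_pos: [0.5402, -0.0074, 0.1515]
ee_rot: [0.091, 0.69, 0.712, 0.094]
ft_force: [5.0, 0.3, -0.8]
grip_width: 0.0314
finger_force: 30.0
clock: 13.8
eef_pos: [0.5401, -0.0079, 0.1515]
ee_rot: [0.091, 0.69, 0.712, 0.095]
ft_force: [5.4, 2.3, -0.4]
grip_width: 0.0312
finger_force: 30.0
```

```bash
sed -i 's/^B=.*/B=np.array([.5584,-.0089])/' go.py
python3 - <<'E'
from go import *
s=bot.state();go(.0037,0,s)
# table: TCP x,z for lean th with low corner depth D, gap G
prev=None
for th,D,G in zip([15.1,12.6,10.1,7.6,5.1,2.6,0.1],[.0037]*7,[-.0003,-.0001,0,.0001,.0002,.0004,.0005]):
    t=np.radians(th);a=np.array([-np.sin(t),np.cos(t)]);e=np.array([np.cos(t),np.sin(t)])
    Q=np.array([B[0]-.0125+G+D*np.tan(t),.085-D]);g=Q-.0015*a+.012*e+.071*a
    if prev is not None:
        dx,dz=(g-prev[0])*1e3;p=prev[1]
        print(th,g.round(4),'tool y %.2f z %.2f'%(dx*np.cos(p)+dz*np.sin(p),dx*np.sin(p)-dz*np.cos(p)))
    prev=(g,t)
E
```

```text
lean deg 15.06352050005329 side -0.5553563385601532 tip [ 0.5586 -0.0092  0.0829] Q-depth 0.003773521512769981 lowest 0.004832076287003856 side gap -0.00024962397481027507
world [0.23 0.28 0.07] tool mm [ 0.28  0.25 -0.01] F [ 5.4  2.3 -0.4]
12.6 [0.5432 0.1517] tool y 3.05 z 0.60
10.1 [0.5462 0.1518] tool y 2.95 z 0.57
7.6 [0.5492 0.1518] tool y 2.96 z 0.58
5.1 [0.5522 0.1516] tool y 2.96 z 0.58
2.6 [0.5553 0.1513] tool y 3.06 z 0.59
0.1 [0.5583 0.1508] tool y 2.96 z 0.59
```

```bash
python3 -m creep '[[[0,0,0],[1.5,0,0],20],[[0.0436,0,0],[-0.1,3.05,0.6],20],[[0.0436,0,0],[-0.1,2.95,0.6],20],[[0,0,0],[0,0,0],20],[[0,0,0],[0,0,0],20]]'
python3 -c "
from go import *
go(.0037,0)"
```

```text
clock: 14.22
eef_pos: [0.546, -0.0074, 0.1512]
ee_rot: [0.061, 0.693, 0.715, 0.062]
ft_force: [3.7, -0.5, 0.4]
grip_width: 0.0317
finger_force: 30.0
lean deg 9.999602069616092 side -0.2907057120854236 tip [ 0.5584 -0.009   0.0813] Q-depth 0.004341275841092965 lowest 0.0055580082586051405 side gap -0.00036559068052150964
world [0.25 0.11 0.64] tool mm [ 0.1   0.36 -0.59] F [ 3.7 -0.5  0.4]
```

```bash
python3 -m creep '[[[0.0436,0,0],[-0.1,3,0.3],20],[[0,0,0],[0,0,0],20],[[0.0436,0,0],[-0.1,3,0.3],20],[[0,0,0],[0,0,0],20],[[0,0,0],[0,0,0],20]]'
python3 -c "
from go import *
go(.004,.0002)"
python3 -m creep '[[[0.0436,0,0],[-0.1,3,0.4],20],[[0,0,0],[0,0,0],20],[[0,0,0],[0,0,0],20],[[0,0,0],[0,0,0],20],[[0,0,0],[0,0,0],20]]'
python3 -c "
from go import *
go(.004,.0005)"
```

```text
clock: 14.63
eef_pos: [0.5517, -0.0074, 0.1513]
ee_rot: [0.031, 0.695, 0.717, 0.032]
ft_force: [5.0, 0.2, -1.9]
grip_width: 0.0321
finger_force: 30.0
lean deg 5.066597819341245 side -0.14495560880370678 tip [ 0.5581 -0.0092  0.0806] Q-depth 0.003945709848716963 lowest 0.00530737372873441 side gap -0.0002679902758881518
world [ 0.47  0.27 -0.05] tool mm [0.26 0.47 0.1 ] F [ 5.   0.2 -1.9]
clock: 15.05
eef_pos: [0.5546, -0.0073, 0.1514]
ee_rot: [0.016, 0.696, 0.718, 0.016]
ft_force: [5.6, -0.1, -3.5]
grip_width: 0.0315
finger_force: 30.0
lean deg 2.6246741245722127 side -0.08011967930538115 tip [ 0.5579 -0.0092  0.0805] Q-depth 0.0035953257732325578 lowest 0.005025060943015011 side gap -0.00022528626885249745
world [ 0.74  0.27 -0.4 ] tool mm [0.25 0.73 0.44] F [ 5.6 -0.1 -3.5]
```

```bash
python3 -m creep '[[[0.0436,0,0],[0,3.3,0.4],20],[[0,0,0],[0,0.3,0.3],20],[[0,0,0],[0,0,0],20],[[0,0,0],[0,0,0],20],[[0,0,0],[0,0,0],20]]'
python3 -c "
from go import *
s=bot.state();go(.006,.0005,s);print(s['torque'])"
```

```text
clock: 15.47
eef_pos: [0.5577, -0.0072, 0.1508]
ee_rot: [0.0, 0.696, 0.718, 0.0]
ft_force: [4.7, 0.3, -3.1]
grip_width: 0.0315
finger_force: 30.0
lean deg 0.03066172578167933 side -0.004092064569518456 tip [ 0.5578 -0.0091  0.0798] Q-depth 0.0037217260441921723 lowest 0.005220923103513436 side gap -0.00011771195709448998
world [ 0.62  0.25 -2.28] tool mm [0.23 0.63 2.28] F [ 4.7  0.3 -3.1]
[ 0.00916923 -1.20195458  0.03047915]
```

```bash
python3 -m creep '[[[0,0,0],[0,0.5,0],20],[[0,0,0],[0,0.3,0.5],20],[[0,0,0],[0,0,1],20],[[0,0,0],[0,0,1],20],[[0,0,0],[0,0,0],20]]'
python3 -m creep '[[[0,0,0],[0,0,1],20],[[0,0,0],[0,0,1],20],[[0,0,0],[0,0,1],20],[[0,0,0],[0,0,1],20],[[0,0,0],[0,0,0],20]]'
```

```text
clock: 15.88
eef_pos: [0.5581, -0.0071, 0.1482]
ee_rot: [-0.001, 0.696, 0.718, -0.001]
ft_force: [1.5, 0.3, -0.9]
grip_width: 0.0314
finger_force: 30.0
clock: 16.3
eef_pos: [0.5586, -0.0071, 0.1441]
ee_rot: [-0.0, 0.696, 0.718, -0.0]
ft_force: [0.1, 0.6, -1.9]
grip_width: 0.032
finger_force: 30.0
```

```bash
python3 -m creep '[[[0,0,0],[0,0,1],20],[[0,0,0],[0,0,1],20],[[0,0,0],[0,0,1],20],[[0,0,0],[0,0,1],20],[[0,0,0],[0,0,1],20]]'
python3 -m creep '[[[0,0,0],[0,0,1],20],[[0,0,0],[0,0,1],20],[[0,0,0],[0,0,1],20],[[0,0,0],[0,0,1],20],[[0,0,0],[0,0,1],20]]'
```

```text
clock: 16.72
eef_pos: [0.5589, -0.0071, 0.1398]
ee_rot: [-0.0, 0.696, 0.718, -0.0]
ft_force: [-2.5, 0.5, 5.4]
grip_width: 0.0316
finger_force: 30.0
clock: 17.13
eef_pos: [0.559, -0.0072, 0.1345]
ee_rot: [-0.0, 0.696, 0.718, -0.0]
ft_force: [-3.8, 0.5, 3.4]
grip_width: 0.0317
finger_force: 30.0
```

```bash
python3 -m creep '[[[0,0,0],[0,-0.4,1],20],[[0,0,0],[0,-0.2,1],20],[[0,0,0],[0,0,1],20],[[0,0,0],[0,0,1],20],[[0,0,0],[0,0,1],20]]'
python3 -m creep '[[[0,0,0],[0,0,1],20],[[0,0,0],[0,0,0.7],20],[[0,0,0],[0,0,0.5],20],[[0,0,0],[0,0,0],20],[[0,0,0],[0,0,0],20]]'
```

```text
clock: 17.55
eef_pos: [0.5589, -0.0072, 0.1296]
ee_rot: [0.0, 0.696, 0.718, 0.0]
ft_force: [-2.3, 1.6, 4.6]
grip_width: 0.0312
finger_force: 30.0
clock: 17.97
eef_pos: [0.5589, -0.0072, 0.1273]
ee_rot: [0.0, 0.696, 0.718, 0.0]
ft_force: [-1.6, 1.2, 4.5]
grip_width: 0.0318
finger_force: 30.0
```

Still on rib force only, with about 1 mm left. I'll creep down until the seat is felt.

```bash
python3 -m creep '[[[0,0,0],[0,0,0.5],20],[[0,0,0],[0,0,0.5],20],[[0,0,0],[0,0,0.5],20],[[0,0,0],[0,0,0],20],[[0,0,0],[0,0,0],20]]'
python3 -m creep '[[[0,0,0],[0,0,0.4],20],[[0,0,0],[0,0,0.4],20],[[0,0,0],[0,0,0.4],20],[[0,0,0],[0,0,0],20],[[0,0,0],[0,0,0],20]]'
```

```text
clock: 18.38
eef_pos: [0.559, -0.0073, 0.1269]
ee_rot: [0.001, 0.696, 0.718, 0.0]
ft_force: [-3.1, 2.1, 10.5]
grip_width: 0.0317
finger_force: 30.0
clock: 18.8
eef_pos: [0.559, -0.0073, 0.1269]
ee_rot: [0.001, 0.696, 0.718, 0.001]
ft_force: [-3.9, 1.3, 15.7]
grip_width: 0.0314
finger_force: 30.0
```

It's seated: the height stopped at 0.1269 m while the force rose to 16 N. Ease off, open and retreat.

```bash
python3 -m creep '[[[0,0,0],[0,-0.5,-0.8],20],[[0,0,0],[0,0,0],20],[[0,0,0],[0,0,0],50],[[0,0,0],[0,0,0],94],[[0,0,0],[0,0,0],94]]'
python3 -m creep '[[[0,0,0],[0,0,0],94],[[0,0,0],[0,0,0],94],[[0,0,0],[0,0,0],94],[[0,0,0],[0,0,0],94],[[0,0,0],[0,0,0],94]]'
python3 -m creep '[[[0,0,0],[0,0,-10],94],[[0,0,0],[0,0,-25],94],[[0,0,0],[0,0,-35],94],[[0,0,0],[0,0,-35],94],[[0,0,0],[0,0,-30],94]]'
python3 -m creep '[[[0,0,0],[0,0,-20],94],[[0,0,0],[0,0,-5],94],[[0,0,0],[0,0,0],94],[[0,0,0],[0,0,0],94],[[0,0,0],[0,0,0],94]]'
python3 - <<'E'
from h import *
s=bot.state();im,d=bot.camera('wrist');sc,ds=bot.camera('scene')
C=cloud('scene',ds);C[ds<=0]=np.nan
def top(x,y,z=.165):
    m=(np.hypot(C[...,0]-x,C[...,1]-y)<.03)&(C[...,2]>z);q=C[m];t=q[q[:,2]>np.median(q[:,2])-.004];return len(q),t.mean(0).round(4),np.percentile(q[:,2],[50,90]).round(4)
for n,x,y in(('new',.558,-.009),('A',.519,-.16),('B',.745,-.223),('C',.785,-.075)):print(n,top(x,y))
cv2.imwrite('pics/end.png',np.hstack([cv2.resize(im[120:345,130:430,::-1],(400,300),interpolation=2),cv2.resize(sc[195:375,140:380,::-1],(400,300),interpolation=2)]))
E
```

```text
clock: 19.22
eef_pos: [0.5582, -0.0076, 0.1248]
ee_rot: [0.0, 0.696, 0.718, -0.0]
ft_force: [-0.1, 0.2, 0.0]
grip_width: 0.0484
finger_force: 0.0
clock: 19.63
eef_pos: [0.5581, -0.0073, 0.1253]
ee_rot: [0.0, 0.696, 0.718, 0.0]
ft_force: [-0.0, 0.2, -0.5]
grip_width: 0.0814
finger_force: 0.0
clock: 20.05
eef_pos: [0.5583, -0.0073, 0.2635]
ee_rot: [0.001, 0.696, 0.718, 0.001]
ft_force: [0.7, 0.5, -0.1]
grip_width: 0.0941
finger_force: 0.0
clock: 20.47
eef_pos: [0.557, -0.0071, 0.2836]
ee_rot: [-0.001, 0.696, 0.718, -0.001]
ft_force: [-0.1, 0.2, 0.0]
grip_width: 0.094
finger_force: 0.0
new (1330, array([ 0.5658, -0.0102,  0.7017]), array([0.6909, 0.7052]))
A (140, array([ 0.5206, -0.1614,  0.1809]), array([0.1799, 0.1839]))
B (171, array([ 0.7446, -0.2238,  0.1814]), array([0.1806, 0.1834]))
C (166, array([ 0.7857, -0.0756,  0.1807]), array([0.1797, 0.1837]))
```

View pics/end.png

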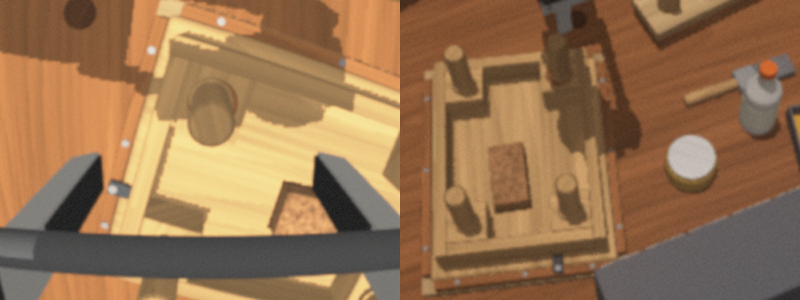

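The new leg stands upright in the corner, at (212,108) in the wrist view and (558,58) in the scene view. Nothing else has moved. One check of its height remains before handing in.

Run:
```python
from h import *
for c in('scene',):
    im,d=bot.camera(c);C=cloud(c,d);C[d<=0]=np.nan
    m=(np.hypot(C[...,0]-.559,C[...,1]+.008)<.018)&(C[...,2]>.165)&(C[...,2]<.2)
    print(c,m.sum(),np.percentile(C[m][:,2],[50,90]).round(4) if m.sum() else None,C[m].mean(0).round(4))
s=bot.state();im,d=bot.camera('wrist');u,v=[int(round(x)) for x in wproj([.559,-.009,.181],s)]
o,_=wray(u,v,s);ax=rot(s['ee_rot']).as_matrix()@np.array(cp('wrist')['mount'])[:3,2]
def zz(u,v):
    o,r=wray(u,v,s);return (o+r*(d[v,u]/(r@ax)))
print([zz(u+i,v+j).round(4).tolist() for i,j in((0,0),(5,0),(-5,0),(0,4))])
print('force',s['ft_force'])
```

```text
scene 132 [0.18   0.1842] [ 0.5612 -0.0104  0.1789]
[[0.5587, -0.0087, 0.1812], [0.563, -0.0086, 0.1807], [0.5544, -0.0088, 0.181], [0.5588, -0.0121, 0.1818]]
force [-0.49932502 -0.46995028 -0.20184025]
```

The top is at 0.181 m, level with the three fitted legs.

```bash
python3 -c "
from rig import bot
print(bot.close_job())"
```

```text
the job is handed in; nothing more can be done
None
```

The spare leg is fitted in the open corner, upright with its collar down on the block and its top level with the other three at 181 mm; the highest force read while seating it was about 16 N, nothing else was moved, and the job is handed in.

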